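# Set the adjustable wrench and tighten the jig's centre nut

### The job

The adjustable wrench lies round the big nut on the robot-car jig, but its jaw is set too wide. Roll the wrench's worm until the jaw closes snugly on the nut, and only then swing the handle to tighten the nut clockwise (seen from above) by about an eighth of a turn. Leave the wrench lying flat on the nut, its jaw still snug, and do not push the other things on the bench about.

Things in the scene. Friction and masses are not known exactly. Their poses are not given: they have to be found in the camera images.
- jig: Fixed dark steel base plate (320 x 150 x 22 mm) with an aluminium clamp plate (205 x 110 mm) on it, whose top is 30 mm above the bench; the wrench and nut lie on that top. Origin on the bench under the nut's axis; its x axis points from the nut to a small blue robot-car chassis with two wheels (its tallest parts 62 mm above the bench, 70 to 165 mm from the nut).
- nut_centre (a point): Steel hex nut, 30 mm across flats, 17 mm high, with a stud that stands up to 56 mm above the bench. This point is on its vertical axis, 39 mm above the bench (9 mm above the clamp plate). The nut is stiff: 0.25 N m.
- nut (a joint): Turn of the nut in rad, 0 at the start, grows clockwise seen from above (tightening). It stays where it is left.
- seat (a point): Point of the loose steel adjustable wrench (290 mm long, 0.77 kg, head 18 mm thick) midway between its jaws when 30 mm apart, half-way up the head. Wrench axes: x from handle to open mouth (the handle runs along -x), y to the moving jaw, z up. It lies loose and flat on the clamp plate, the nut in its mouth; the throat is about 1.5 mm behind the nut's corner.
- worm_top (a point): Middle of the upper side of the wrench's knurled steel worm, a roller of 22 mm diameter and 19.5 mm length in a window of the head, its axis along the wrench's y. It lies 44 mm behind the seat in wrench x and 11.3 mm towards the moving jaw, 23.5 mm above the clamp plate, 5.5 mm proud of the head's flat top. Same axes as the wrench.
- jaw (a joint): Opening of the wrench's jaw beyond the nut's 30 mm, in m: 0 is closed on the nut, larger is looser. It starts between 0.003 and 0.0053.
- handle (a point): Point on the middle of the handle, 200 mm behind the seat point along the wrench's -x, half-way up. The handle here is a bar 24 mm wide and 12 mm thick along wrench x, its underside 33 mm above the bench and clear of the base plate; it can be pushed sideways or gripped across. This bar runs from 120 to 262 mm behind the seat.
- spare_wheel: Loose bystander: black tyre with white hub, 66 mm diameter, 26 mm high. Origin under its centre.
- driver: Loose bystander: screwdriver, lying.
- sponge: Loose bystander: yellow block 100 x 65 x 22 mm.
- mouse: Loose bystander: black computer mouse.
- bolt_tray: Loose bystander: grey tray 100 x 180 x 25 mm with bolts.
- grease_tin: Loose bystander: tin, 64 mm diameter, 30 mm high.
- steel_rule: Loose bystander: flat steel rule 200 x 28 x 4 mm.
- spare_nut: Loose bystander: a smaller steel nut, 17 mm across flats, 10 mm high, lying on the clamp plate beside the wrench's handle.
- worm: The worm itself; origin at its centre, it turns about its axis. A fingertip pressed on its top (5 to 15 N) and drawn along wrench +x, towards the mouth, rolls it and closes the jaw 1.4 mm per rad (about 1.2 mm per 10 mm of fingertip travel); drawn towards the handle it opens the jaw. Lift and repeat. It resists with about 4 N at its rim and holds the jaw where it is left.

How it is judged:
By the outcome, as a careful person would: the job done as asked, in the order asked, and still so for the second after the job is handed in, with the robot touching nothing.
It also fails if it takes over 53 s, if anything falls off the work surface, if the arm or the gripper's body presses on something with over 40 N, if the wrist force passes 120 N, or if a joint passes its speed limit or range.

### The arm

A 6-joint arm with a two-finger parallel gripper is mounted at the origin on the work surface. World frame = base frame: x ahead of the robot, y to its left, z up, the work surface at z = 0. Lengths are in m, angles in rad, forces in N, time in s.
With the tool pointing down it reaches from about 0.3 to 0.875 m from the base axis. Payload 6.4 kg.
Tool frame: the origin (TCP) lies at the centre of the arm's flange, where the gripper is bolted on; the fingertips stand 173 mm ahead of it and the grasp point (between the pads) lies 155 mm ahead of it; z points along the fingers, x is the direction in which the jaws open and shut, and the axes are right-handed (so a half turn about z gives the same grasp; the last joint's range is limited). The gripper opens to 85 mm and grips with 20 to 120 N. Pads are 22 mm wide; open, the fingers measure 114 mm over their backs; the gripper's body (76 mm by 85 mm) begins 54 mm behind the grasp point. The pads swing forward as they close: fully open they stand 13 mm farther back than shut.
Start: joints at [-1.322, 0.181, 1.607, -0, 1.354, -0.206], TCP at [0.253, -0.517, 0.405] pointing down, gripper open.
Joint ranges: [-2.99, 2.99], [-0.89, 2.07], [0.3, 2.58], [-1.14, 4.28], [0, 2.63], [-3.12, 3.12]. Speed limits (rad/s): [2.57, 2.57, 3.01, 3.14, 3.14, 3.14].

### API

Orientations are given as a unit quaternion [x, y, z, w].
In Python, from bench import arm gives the robot as it stands.
- The arm moves only by the tool apply_moves, never from a script. Its argument "series" is a list of rows, each an object with "delta_pos": the shift along the tool's x, y, z in mm, a list of three; "twist": the turn, a rotation vector about the tool's x, y, z in degrees, a list of three; "claw": the opening, from 0 (shut) to 1 (fully open). In form: [{"delta_pos": [x, y, z], "twist": [rx, ry, rz], "claw": claw}, ...]. A call has 1 to 8 rows; each row shifts and turns the commanded pose from where the row before left it, along the tool's axes as they then stand; what a row does not reach is not made up. A row lasts 1/10 s, in which the tool goes at most 50 mm and 8.59 degrees, less where a joint would pass 70% of its speed; a pose out of reach is approached as far as the arm can. A call with a gripper value outside its range is refused whole. The fingers move at their own pace and stop on an object; "grip_force" is the grip in N (left out, the last holds). Time passes only in rows, so rows that do not move let the fingers close. It gives the time, the measured TCP pose, the force and the opening at its end, in the units of the state.
- arm.state(): the state, without advancing time (a new reading comes with each control period).
- arm.camera(name): name is "side" or "top" or "wrist"; returns the picture (420x560x3 uint8, red, green, blue); there is no depth.
- arm.camera_model(name): a dict with "intrinsics" (3x3 intrinsics, pixels), "distortion" ([k1, k2, p1, p2, k3] as OpenCV has them; the pictures are not rectified), "T" (4x4, takes a point from camera to world coordinates). Camera axes: x right, y down, z forward; pixel columns grow to the right and rows downward; lengths in m; the calibration is good to about 2 mm. A picture is of the moment at which its call begins: read the wrist's pose just before it. camera_model takes no time and is no camera call; for the wrist camera it gives the pose at the moment of the call.
- arm.finish_job(): hands the job in, once; it reports no verdict.
The state is a dict: "time": time; "joint_pos": joint angles; "joint_velocities": joint speeds; "joint_torque": joint torques, N m; "tool_pos": TCP position; "tcp_rot": TCP orientation; "ft_force": force on the tool from outside, world axes, zero at the start; "ft_torque": the same for the moment, N m; "grip_width": finger opening in m.
Only numpy, scipy, OpenCV 4.12 (cv2) and the standard library are available. Lean on these libraries where they do the work, as an engineer would, in place of code of your own. Each camera call takes 0.05 s, during which the arm holds its last target.

## Working session

There is one attempt and no reset: what is moved stays moved. The work goes in short steps, Python scripts to look and compute and a tool call to move; the robot and the scene stay as the last step left them, time stands still between calls to the robot, and variables do not carry over. Pictures are saved under pics/ and viewed, and the job is handed in when it is done.

Besides the shell and the picture viewer there is one more tool, called after "Call:" as a command line: name --argument value ..., lists and objects as JSON in quotes. apply_moves: Moves the arm, as the interface text tells. Its arguments: {"type":"object","properties":{"series":{"type":"array"},"grip_force":{"type":"number"}},"required":["series"]}

```bash
mkdir -p pics; ls; python3 - <<'E'
from bench import arm
import cv2
s=arm.state();print(s)
for n in ("top","side","wrist"):
    cv2.imwrite(f"pics/{n}0.png",arm.camera(n)[:,:,::-1])
    m=arm.camera_model(n);print(n,m)
E
```

```text
pics
{'time': 0.0, 'joint_pos': array([-1.32229107e+00,  1.81525678e-01,  1.60800102e+00, -2.13839430e-05,
        1.35374976e+00, -2.06291236e-01]), 'joint_velocities': array([ 0.00057036, -0.00051657, -0.00015025, -0.00063499,  0.00066653,
       -0.00103176]), 'joint_torque': array([-1.45763220e-04, -4.44871831e+01, -3.51334727e+01, -2.06474269e-04,
        9.34723212e-03,  3.09281415e-05]), 'tool_pos': array([ 0.25254111, -0.51629837,  0.40379589]), 'tcp_rot': array([ 8.48316755e-01, -5.29488407e-01, -6.14970229e-04, -5.75081556e-04]), 'ft_force': array([ 0.37449515,  0.19437571, -0.19083731]), 'ft_torque': array([0.03265836, 0.04316649, 0.0375526 ]), 'grip_width': 0.0855739557317767}
top {'intrinsics': array([[473.3704896 ,   0.        , 277.77255558],
       [  0.        , 473.3704896 , 201.62041941],
       [  0.        ,   0.        ,   1.        ]]), 'distortion': array([0.01265238, 0.        , 0.        , 0.        , 0.        ]), 'T': array([[-1.17099929e-03, -9.94203943e-01,  1.07504177e-01,
         4.14233472e-01],
       [-9.99820824e-01, -8.67085001e-04, -1.89094866e-
[... 530 characters left out ...]

       [-0.39194816,  0.58468613, -0.71029484,  0.79726729],
       [-0.0157896 , -0.77623177, -0.63024989,  0.77963707],
       [ 0.        ,  0.        ,  0.        ,  1.        ]])}
wrist {'intrinsics': array([[355.9084788 ,   0.        , 276.42092582],
       [  0.        , 355.9084788 , 210.29750514],
       [  0.        ,   0.        ,   1.        ]]), 'distortion': array([-0.01658897,  0.        ,  0.        ,  0.        ,  0.        ]), 'T': array([[ 0.43850495, -0.85397054, -0.28008521,  0.32360493],
       [-0.89872737, -0.41721659, -0.13497935, -0.48079022],
       [-0.00158781,  0.31090935, -0.95043824,  0.37315705],
       [ 0.        ,  0.        ,  0.        ,  1.        ]])}
```

View pics/top0.png

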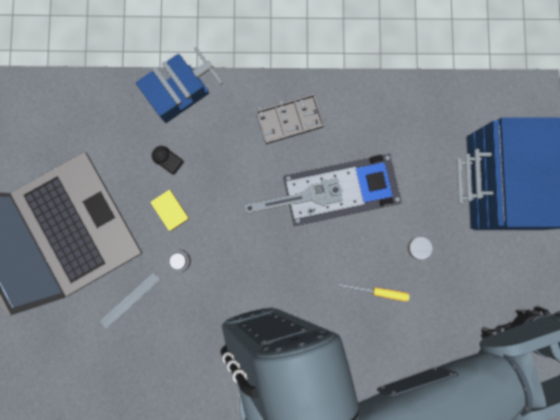

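View pics/side0.png

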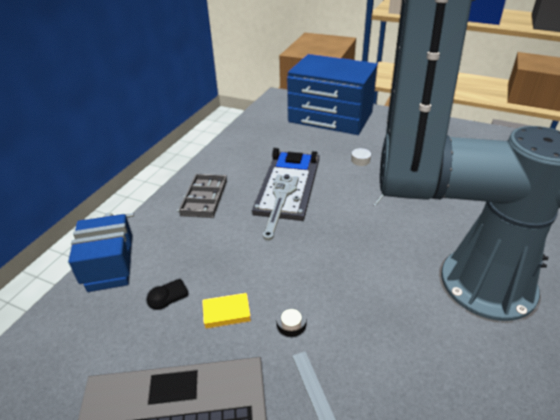

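View pics/wrist0.png

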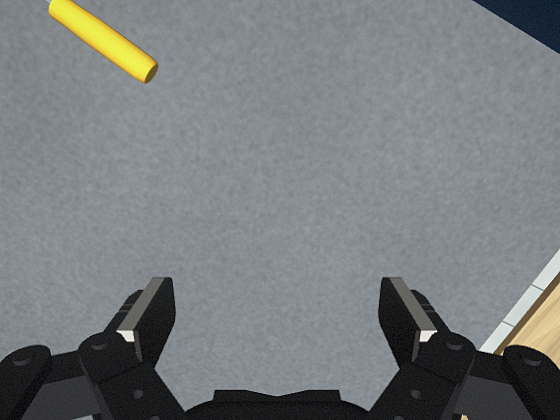

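The top view shows the jig with the nut near (335,188), the handle end near (250,208), and the small spare nut near (311,211). The side view agrees. I'll zoom in on the top view.

```bash
cat > h.py <<'E'
import numpy as np,cv2
from bench import arm
def ray(n,uv,m=None):
    m=m or arm.camera_model(n)
    p=cv2.undistortPoints(np.array(uv,float).reshape(-1,1,2),m["intrinsics"],m["distortion"]).reshape(-1,2)
    T=m["T"];d=np.c_[p,np.ones(len(p))]@T[:3,:3].T
    return T[:3,3],d
def onplane(n,uv,z,m=None):
    o,d=ray(n,uv,m);return o+d*((z-o[2])/d[:,2])[:,None]
def proj(n,P,m=None):
    m=m or arm.camera_model(n);Ti=np.linalg.inv(m["T"])
    return cv2.projectPoints(np.array(P,float).reshape(-1,3),cv2.Rodrigues(Ti[:3,:3])[0],Ti[:3,3],m["intrinsics"],m["distortion"])[0].reshape(-1,2)
E
python3 - <<'E'
from h import *
i=cv2.imread("pics/top0.png")[145:235,240:410]
cv2.imwrite("pics/top0z.png",cv2.resize(i,None,fx=4.7,fy=4.7,interpolation=cv2.INTER_CUBIC))
print(onplane("top",[(335,188),(250,208)],0.039))
i=cv2.imread("pics/side0.png")[140:250,240:340]
cv2.imwrite("pics/side0z.png",cv2.resize(i,None,fx=5,fy=5,interpolation=cv2.INTER_CUBIC))
E
```

```text
[[ 0.59793911 -0.16163515  0.039     ]
 [ 0.54046358  0.08042401  0.039     ]]
```

View pics/top0z.png

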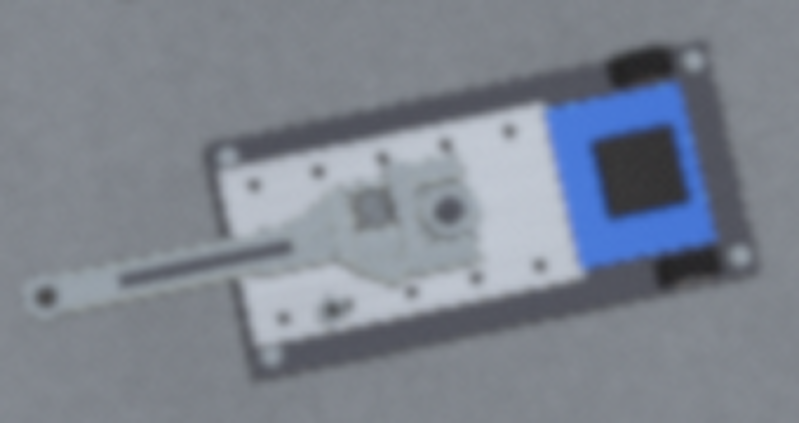

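View pics/side0z.png

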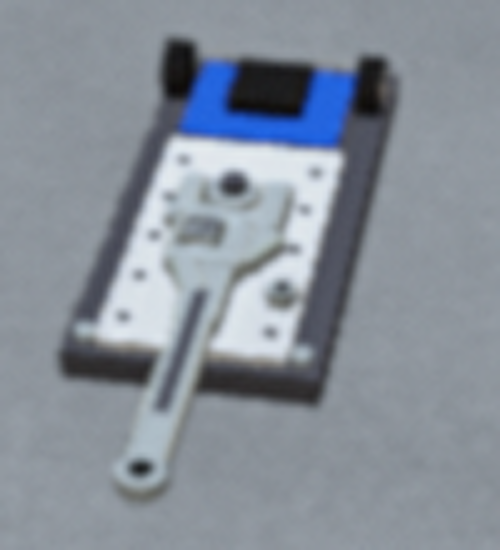

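```bash
cat >> h.py <<'E'
def tri(uvA,uvB,a="top",b="side",ma=None,mb=None):
    o1,d1=ray(a,[uvA],ma);o2,d2=ray(b,[uvB],mb);d1=d1[0]/np.linalg.norm(d1[0]);d2=d2[0]/np.linalg.norm(d2[0])
    s,t=np.linalg.lstsq(np.c_[d1,-d2],o2-o1,rcond=None)[0]
    p,q=o1+s*d1,o2+t*d2
    return (p+q)/2,np.linalg.norm(p-q)
E
python3 - <<'E'
from h import *
nt=(240+448/4.7,145+209/4.7);ht=(240+45/4.7,145+296/4.7);wt=(240+372/4.7,145+208/4.7)
ns=(240+234/5,140+182/5);hs=(240+139/5,140+468/5)
print(tri(nt,ns),tri(ht,hs))
n=onplane("top",[nt],.056)[0];h=onplane("top",[ht],.045)[0];w=onplane("top",[wt],.0535)[0]
d=n-h;print(n,h,w,np.degrees(np.arctan2(d[1],d[0])),np.linalg.norm(d))
E
```

```text
(array([ 0.59217501, -0.16117904,  0.04879483]), np.float64(0.00047466822774068447)) (array([0.54054182, 0.08162887, 0.04184358]), np.float64(0.0006170417753058764))
[ 0.59143044 -0.16007431  0.056     ] [0.53995612 0.0813833  0.045     ] [ 0.59231238 -0.11473197  0.0535    ] -77.96573962762992 0.2471282746590791
```

Call:
apply_moves --series '[{"delta_pos": [0,0,0],"twist": [0,0,-8.5],"claw": 1},{"delta_pos": [0,0,0],"twist": [0,0,-8.5],"claw": 1},{"delta_pos": [0,0,0],"twist": [0,0,-8.5],"claw": 1},{"delta_pos": [0,0,0],"twist": [0,0,-8.5],"claw": 1},{"delta_pos": [0,0,0],"twist": [0,0,-8.5],"claw": 1},{"delta_pos": [0,0,0],"twist": [0,0,-8.5],"claw": 1},{"delta_pos": [0,0,0],"twist": [0,0,-8.5],"claw": 1},{"delta_pos": [0,0,0],"twist": [0,0,-8.5],"claw": 1}]'

```text
time: 0.95
tool_pos: [0.2526, -0.5164, 0.4043]
tcp_rot: [0.999, 0.038, -0.0, -0.0]
ft_force: [0.7, 0.4, 0.9]
grip_width: 0.0853
```

Call:
apply_moves --series '[{"delta_pos": [0,0,0],"twist": [0,0,-8],"claw": 1},{"delta_pos": [36,-28,0],"twist": [0,0,0],"claw": 1},{"delta_pos": [36,-28,0],"twist": [0,0,0],"claw": 1},{"delta_pos": [36,-28,0],"twist": [0,0,0],"claw": 1},{"delta_pos": [36,-28,0],"twist": [0,0,0],"claw": 1},{"delta_pos": [36,-28,0],"twist": [0,0,0],"claw": 1},{"delta_pos": [36,-28,0],"twist": [0,0,0],"claw": 1},{"delta_pos": [36,-28,0],"twist": [0,0,0],"claw": 1}]'

```text
time: 1.75
tool_pos: [0.4589, -0.2705, 0.4046]
tcp_rot: [0.994, 0.105, -0.0, -0.0]
ft_force: [0.5, -1.5, -0.3]
grip_width: 0.0854
```

Call:
apply_moves --series '[{"delta_pos": [36,-28,10],"twist": [0,0,0],"claw": 1},{"delta_pos": [36,-28,20],"twist": [0,0,0],"claw": 1},{"delta_pos": [36,-28,20],"twist": [0,0,0],"claw": 1},{"delta_pos": [36,-28,20],"twist": [0,0,0],"claw": 1},{"delta_pos": [10,-10,30],"twist": [0,0,0],"claw": 1},{"delta_pos": [0,0,0],"twist": [0,0,0],"claw": 1}]'

```text
time: 2.35
tool_pos: [0.5823, -0.1179, 0.2998]
tcp_rot: [0.994, 0.107, -0.004, -0.002]
ft_force: [-0.7, 0.4, -0.3]
grip_width: 0.0858
```

```bash
python3 - <<'E'
from h import *
from scipy.spatial.transform import Rotation as R
s=arm.state();print(s["time"],s["tool_pos"],R.from_quat(s["tcp_rot"]).as_matrix().round(3),s["joint_pos"])
m=arm.camera_model("wrist");i=arm.camera("wrist")
import pickle;pickle.dump(m,open("m1.pkl","wb"))
cv2.imwrite("pics/w1.png",cv2.resize(i[:,:,::-1],(800,600),interpolation=cv2.INTER_CUBIC));cv2.imwrite("pics/w1r.png",i[:,:,::-1])
E
```

```text
2.35 [ 0.58232342 -0.11786375  0.29983237] [[ 0.977  0.212 -0.008]
 [ 0.212 -0.977  0.004]
 [-0.007 -0.005 -1.   ]] [-3.99375885e-01  3.36464910e-01  1.64023442e+00  3.30160590e-04
  1.17369592e+00 -6.13556177e-01]
```

View pics/w1.png

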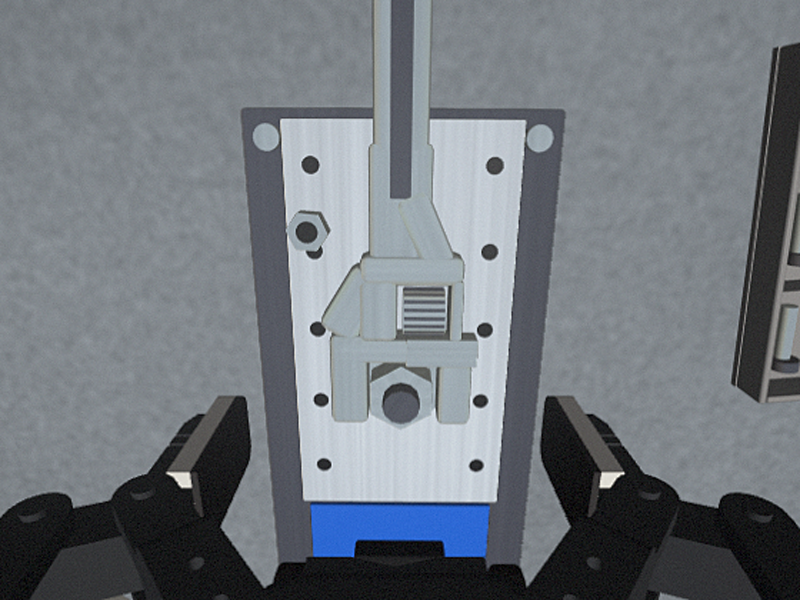

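The wrist view, in 800x600 scale, shows the worm at about x 398–447, y 286–333, the stud top at (400,403), and the spare nut at (308,231). The gaps between jaw and nut are visible.

```bash
python3 - <<'E'
from h import *
import pickle;m=pickle.load(open("m1.pkl","rb"))
k=0.7
f=lambda uv,z:onplane("wrist",[(u*k,v*k) for u,v in uv],z,m)
print("stud",f([(401,403)],.056))
print("worm c",f([(422,309)],.0535))
print("handle L/R",h:=f([(373,20),(431,20),(376,130),(430,130)],.045))
print("head edges: fixed jaw inner, moving inner",f([(367,400),(437,400)],.048))
print("spare nut",f([(308,231)],.04),"tray corner",f([(735,384),(778,45)],.025))
i=cv2.imread("pics/w1r.png")[170:310,210:350]
cv2.imwrite("pics/w1z.png",cv2.resize(i,(600,600),interpolation=cv2.INTER_CUBIC))
E
```

```text
stud [[ 0.59104812 -0.15563998  0.056     ]]
worm c [[ 0.59036116 -0.10873282  0.0535    ]]
handle L/R [[ 0.54504127  0.00196789  0.045     ]
 [ 0.56746579  0.00679269  0.045     ]
 [ 0.55453646 -0.03840435  0.045     ]
 [ 0.57665772 -0.03361465  0.045     ]]
head edges: fixed jaw inner, moving inner [[ 0.57546771 -0.1619751   0.048     ]
 [ 0.60884554 -0.15461147  0.048     ]]
spare nut [[ 0.5328277  -0.08767958  0.04      ]] tray corner [[ 0.76689471 -0.12334769  0.025     ]
 [ 0.71837126  0.03428764  0.025     ]]
```

View pics/w1z.png

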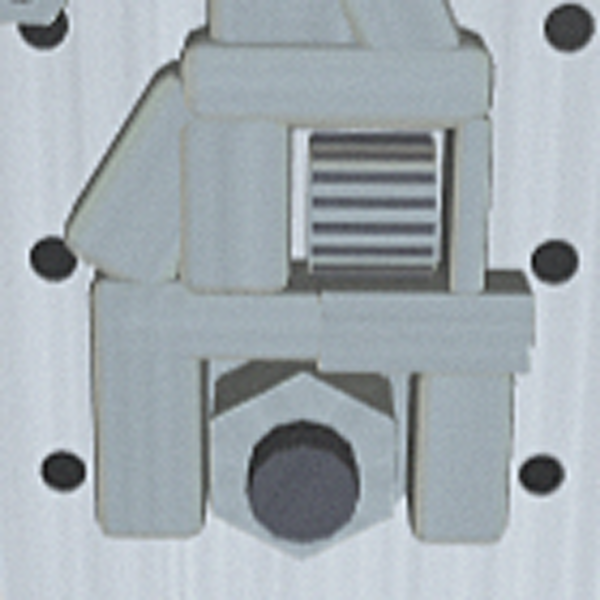

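Call:
apply_moves --series '[{"delta_pos": [11,-14,20],"twist": [0,0,0],"claw": 0},{"delta_pos": [0,0,20],"twist": [0,0,0],"claw": 0},{"delta_pos": [0,0,20],"twist": [0,0,0],"claw": 0},{"delta_pos": [0,0,0],"twist": [0,0,0],"claw": 0},{"delta_pos": [0,0,0],"twist": [0,0,0],"claw": 0},{"delta_pos": [0,0,0],"twist": [0,0,0],"claw": 0}]' --grip_force 40

```text
time: 3.0
tool_pos: [0.5916, -0.1058, 0.2469]
tcp_rot: [0.995, 0.105, 0.001, 0.001]
ft_force: [0.2, -0.2, 0.5]
grip_width: 0.0002
```

```bash
python3 - <<'E'
from h import *
from scipy.spatial.transform import Rotation as R
s=arm.state();print(s["time"],s["tool_pos"],R.from_quat(s["tcp_rot"]).as_matrix().round(4),s["ft_force"],s["grip_width"])
m=arm.camera_model("wrist");i=arm.camera("wrist")
import pickle;pickle.dump(m,open("m2.pkl","wb"))
cv2.imwrite("pics/w2.png",cv2.resize(i[:,:,::-1],(800,600),interpolation=cv2.INTER_CUBIC));cv2.imwrite("pics/w2r.png",i[:,:,::-1])
tip=s["tool_pos"]+R.from_quat(s["tcp_rot"]).apply([0,0,.173]);print("tip",tip,proj("wrist",tip,m)/.7)
E
```

```text
3.0 [ 0.59164874 -0.10582442  0.24688467] [[ 0.9781  0.2079  0.0029]
 [ 0.2079 -0.9782 -0.0012]
 [ 0.0026  0.0018 -1.    ]] [ 0.19577275 -0.24919902  0.4746287 ] 0.00019378085913718612
tip [ 0.59215632 -0.10603682  0.07388555] [[396.95370068 402.7978186 ]]
```

View pics/w2.png

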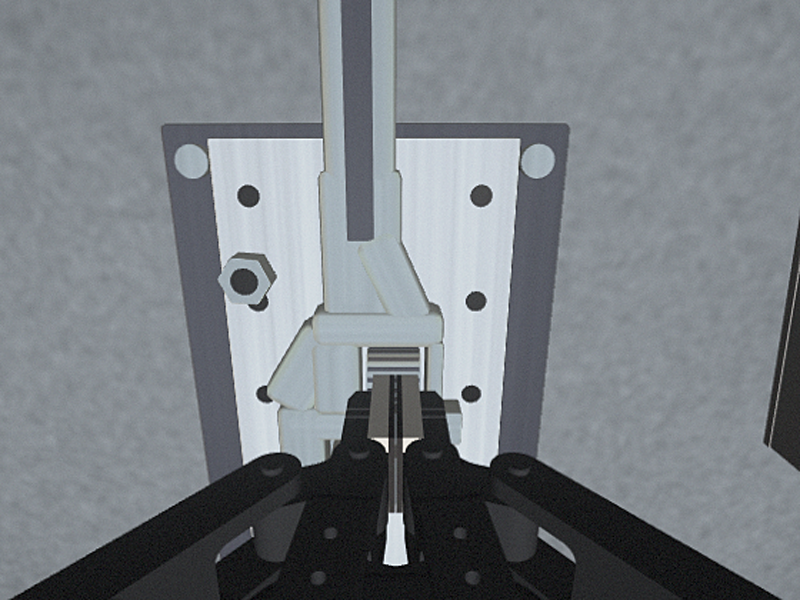

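```bash
python3 - <<'E'
from h import *
import pickle;m=pickle.load(open("m2.pkl","rb"))
k=0.7
f=lambda uv,z:onplane("wrist",[(u*k,v*k) for u,v in uv],z,m)
print("pad edge at tip z",f([(397,375)],.0739))
# window back edge (head flat z .048): compare with worm location in first picture
print("w2 window back edge",f([(395,344)],.048))
m1=pickle.load(open("m1.pkl","rb"))
print("w1 window back edge",onplane("wrist",[(210+365*140/600,170+122*140/600)],.048,m1),"worm",onplane("wrist",[(210+373*140/600,170+203*140/600)],.0535,m1))
E
```

```text
pad edge at tip z [[ 0.59014921 -0.09654611  0.0739    ]]
w2 window back edge [[ 0.5897441  -0.09731841  0.048     ]]
w1 window back edge [[ 0.58810401 -0.09868231  0.048     ]] worm [[ 0.59154772 -0.10921197  0.0535    ]]
```

Call:
apply_moves --series '[{"delta_pos": [0,-10,8],"twist": [0,0,0],"claw": 0},{"delta_pos": [0,0,8],"twist": [0,0,0],"claw": 0},{"delta_pos": [0,0,2],"twist": [0,0,0],"claw": 0},{"delta_pos": [0,0,0],"twist": [0,0,0],"claw": 0},{"delta_pos": [0,0,0],"twist": [0,0,0],"claw": 0}]'

```text
time: 3.55
tool_pos: [0.589, -0.095, 0.2266]
tcp_rot: [0.994, 0.105, -0.0, -0.0]
ft_force: [0.2, 0.2, 0.8]
grip_width: 0.0003
```

Call:
apply_moves --series '[{"delta_pos": [0,0,1],"twist": [0,0,0],"claw": 0},{"delta_pos": [0,0,0],"twist": [0,0,0],"claw": 0}]'

```text
time: 3.75
tool_pos: [0.589, -0.0951, 0.2258]
tcp_rot: [0.994, 0.105, 0.0, 0.0]
ft_force: [-0.5, 0.6, 0.6]
grip_width: 0.0003
```

Call:
apply_moves --series '[{"delta_pos": [0,0,1],"twist": [0,0,0],"claw": 0},{"delta_pos": [0,0,0],"twist": [0,0,0],"claw": 0}]'

```text
time: 3.95
tool_pos: [0.5889, -0.095, 0.2246]
tcp_rot: [0.994, 0.105, -0.0, -0.0]
ft_force: [0.4, -1.0, 0.1]
grip_width: 0.0
```

Call:
apply_moves --series '[{"delta_pos": [0,0,1],"twist": [0,0,0],"claw": 0},{"delta_pos": [0,0,0],"twist": [0,0,0],"claw": 0}]'

```text
time: 4.15
tool_pos: [0.5889, -0.095, 0.2236]
tcp_rot: [0.994, 0.105, -0.0, -0.0]
ft_force: [-0.1, 0.4, -0.6]
grip_width: 0.0001
```

Call:
apply_moves --series '[{"delta_pos": [0,2,0],"twist": [0,0,0],"claw": 0},{"delta_pos": [0,1,0],"twist": [0,0,0],"claw": 0}]'

```text
time: 4.35
tool_pos: [0.5896, -0.098, 0.2237]
tcp_rot: [0.994, 0.105, -0.0, -0.0]
ft_force: [-1.0, 2.8, 0.6]
grip_width: -0.0002
```

```bash
python3 - <<'E'
from h import *
i=arm.camera("wrist")[200:340,200:360]
cv2.imwrite("pics/w3.png",cv2.resize(i[:,:,::-1],(686,600),interpolation=cv2.INTER_CUBIC))
print(arm.state()["ft_force"])
E
```

```text
[0.1353353  1.30594051 0.98035408]
```

View pics/w3.png

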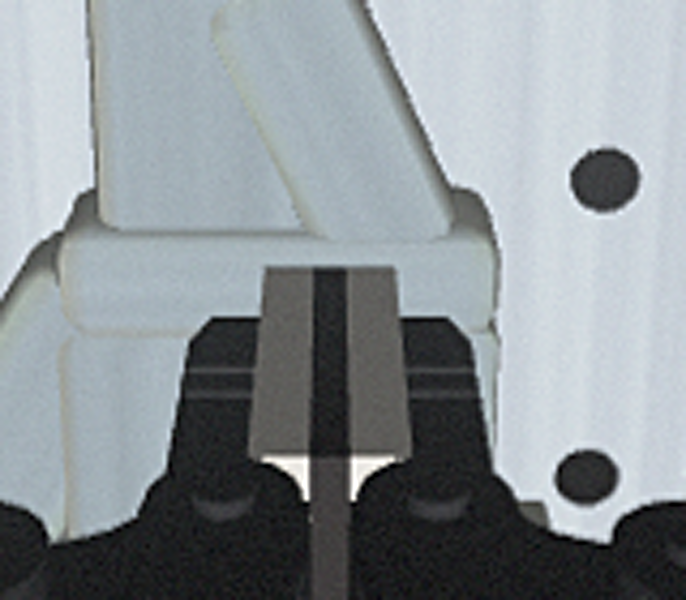

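Call:
apply_moves --series '[{"delta_pos": [0,0,-2],"twist": [0,0,0],"claw": 0},{"delta_pos": [0,2,0],"twist": [0,0,0],"claw": 0}]'

```text
time: 4.6
tool_pos: [0.5901, -0.0999, 0.226]
tcp_rot: [0.994, 0.105, 0.0, 0.0]
ft_force: [0.8, -0.2, 0.3]
grip_width: 0.0002
```

Call:
apply_moves --series '[{"delta_pos": [0,2,0],"twist": [0,0,0],"claw": 0},{"delta_pos": [0,0,0],"twist": [0,0,0],"claw": 0}]'

```text
time: 4.8
tool_pos: [0.5905, -0.1018, 0.226]
tcp_rot: [0.994, 0.105, 0.0, -0.0]
ft_force: [0.4, 1.5, 2.9]
grip_width: -0.0001
```

Call:
apply_moves --series '[{"delta_pos": [0,2,0],"twist": [0,0,0],"claw": 0},{"delta_pos": [0,0,0],"twist": [0,0,0],"claw": 0}]'

```text
time: 5.0
tool_pos: [0.5909, -0.1033, 0.2263]
tcp_rot: [0.994, 0.105, -0.0, -0.001]
ft_force: [-1.6, 4.9, 6.0]
grip_width: -0.0
```

Call:
apply_moves --series '[{"delta_pos": [0,1.5,0.3],"twist": [0,0,0],"claw": 0},{"delta_pos": [0,1.5,0],"twist": [0,0,0],"claw": 0},{"delta_pos": [0,1,0],"twist": [0,0,0],"claw": 0}]'

```text
time: 5.3
tool_pos: [0.5919, -0.1075, 0.2267]
tcp_rot: [0.994, 0.105, 0.0, -0.0]
ft_force: [-3.7, 3.0, 11.1]
grip_width: 0.0002
```

Call:
apply_moves --series '[{"delta_pos": [0,2,0],"twist": [0,0,0],"claw": 0},{"delta_pos": [0,2,0],"twist": [0,0,0],"claw": 0}]'

```text
time: 5.5
tool_pos: [0.5927, -0.1115, 0.2267]
tcp_rot: [0.994, 0.105, 0.0, -0.0]
ft_force: [-3.9, 3.5, 10.1]
grip_width: 0.0001
```

Call:
apply_moves --series '[{"delta_pos": [0,2,0],"twist": [0,0,0],"claw": 0},{"delta_pos": [0,2,0],"twist": [0,0,0],"claw": 0}]'

```text
time: 5.7
tool_pos: [0.5935, -0.1155, 0.2267]
tcp_rot: [0.994, 0.105, 0.0, -0.0]
ft_force: [-4.2, 4.0, 10.6]
grip_width: 0.0003
```

Call:
apply_moves --series '[{"delta_pos": [0,2,0],"twist": [0,0,0],"claw": 0},{"delta_pos": [0,2,0],"twist": [0,0,0],"claw": 0},{"delta_pos": [0,1,0],"twist": [0,0,0],"claw": 0}]'

```text
time: 6.0
tool_pos: [0.5946, -0.1205, 0.2267]
tcp_rot: [0.994, 0.105, 0.0, 0.0]
ft_force: [-2.7, 2.5, 9.3]
grip_width: -0.0001
```

Call:
apply_moves --series '[{"delta_pos": [0,0,-8],"twist": [0,0,0],"claw": 0},{"delta_pos": [0,-45,-30],"twist": [0,0,0],"claw": 0},{"delta_pos": [0,-25,-30],"twist": [0,0,0],"claw": 0},{"delta_pos": [0,0,0],"twist": [0,0,0],"claw": 0},{"delta_pos": [0,0,0],"twist": [0,0,0],"claw": 0}]'

```text
time: 6.5
tool_pos: [0.5808, -0.0551, 0.2921]
tcp_rot: [0.994, 0.106, 0.001, 0.001]
ft_force: [0.1, -0.6, 0.1]
grip_width: -0.0004
```

```bash
python3 - <<'E'
from h import *
i=arm.camera("wrist")
cv2.imwrite("pics/w4.png",cv2.resize(i[:,:,::-1],(800,600),interpolation=cv2.INTER_CUBIC))
print(arm.state()["tool_pos"])
E
```

```text
[ 0.58046551 -0.05556778  0.2910208 ]
```

View pics/w4.png

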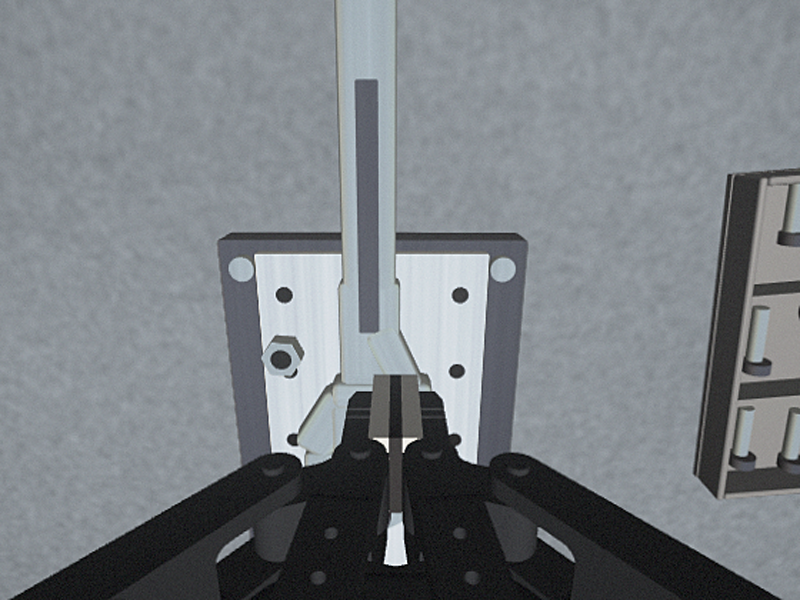

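Call:
apply_moves --series '[{"delta_pos": [0,40,-5],"twist": [0,0,0],"claw": 0},{"delta_pos": [0,40,-5],"twist": [0,0,0],"claw": 0},{"delta_pos": [0,40,0],"twist": [0,0,0],"claw": 0},{"delta_pos": [0,20,0],"twist": [0,0,0],"claw": 0},{"delta_pos": [0,0,0],"twist": [0,0,0],"claw": 0},{"delta_pos": [0,0,0],"twist": [0,0,0],"claw": 0}]'

```text
time: 7.15
tool_pos: [0.6091, -0.1925, 0.2996]
tcp_rot: [0.995, 0.104, -0.001, -0.001]
ft_force: [0.4, 0.5, 0.3]
grip_width: -0.0001
```

```bash
python3 - <<'E'
from h import *
i=arm.camera("wrist")
cv2.imwrite("pics/w5r.png",i[:,:,::-1])
cv2.imwrite("pics/w5.png",cv2.resize(i[100:300,180:380,::-1],(600,600),interpolation=cv2.INTER_CUBIC))
print(arm.state()["tool_pos"])
E
```

```text
[ 0.6092207  -0.19162961  0.29988706]
```

View pics/w5.png

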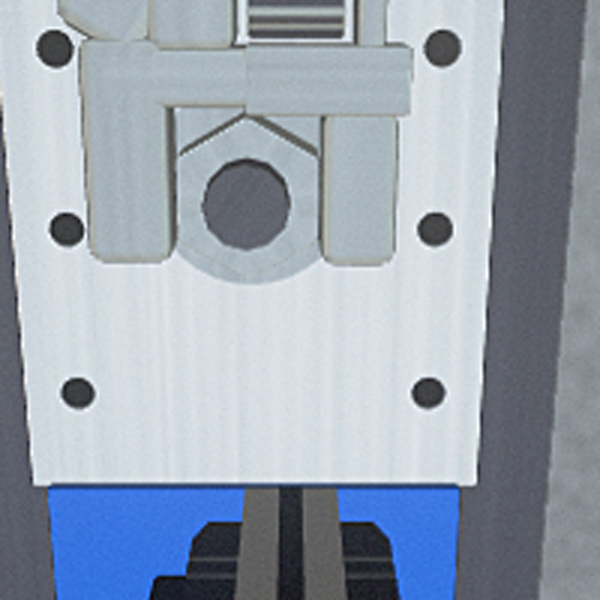

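The jaw gap has clearly shrunk, to about 1.3 mm, and the throat now touches the nut corner. I'll do a second stroke.

Call:
apply_moves --series '[{"delta_pos": [0,-45,0],"twist": [0,0,0],"claw": 0},{"delta_pos": [0,-45,10],"twist": [0,0,0],"claw": 0},{"delta_pos": [0,0,30],"twist": [0,0,0],"claw": 0},{"delta_pos": [0,0,22],"twist": [0,0,0],"claw": 0},{"delta_pos": [0,0,9],"twist": [0,0,0],"claw": 0},{"delta_pos": [0,0,0],"twist": [0,0,0],"claw": 0},{"delta_pos": [0,0,2],"twist": [0,0,0],"claw": 0},{"delta_pos": [0,0,0],"twist": [0,0,0],"claw": 0}]'

```text
time: 8.0
tool_pos: [0.5914, -0.1044, 0.2292]
tcp_rot: [0.994, 0.105, 0.001, 0.0]
ft_force: [0.1, 0.7, 0.1]
grip_width: -0.0001
```

Call:
apply_moves --series '[{"delta_pos": [0,0,1],"twist": [0,0,0],"claw": 0},{"delta_pos": [0,0,0],"twist": [0,0,0],"claw": 0}]'

```text
time: 8.2
tool_pos: [0.5911, -0.1045, 0.2277]
tcp_rot: [0.994, 0.105, 0.0, 0.0]
ft_force: [-0.4, -0.3, -0.3]
grip_width: -0.0001
```

Call:
apply_moves --series '[{"delta_pos": [0,0,1],"twist": [0,0,0],"claw": 0},{"delta_pos": [0,0,1],"twist": [0,0,0],"claw": 0},{"delta_pos": [0,1,0],"twist": [0,0,0],"claw": 0}]'

```text
time: 8.5
tool_pos: [0.5914, -0.1049, 0.2265]
tcp_rot: [0.994, 0.105, 0.0, -0.0]
ft_force: [-3.6, 4.7, 10.5]
grip_width: 0.0004
```

Call:
apply_moves --series '[{"delta_pos": [0,2,0.2],"twist": [0,0,0],"claw": 0},{"delta_pos": [0,2,0],"twist": [0,0,0],"claw": 0}]'

```text
time: 8.7
tool_pos: [0.5922, -0.1087, 0.2267]
tcp_rot: [0.994, 0.105, 0.0, -0.0]
ft_force: [-4.2, 4.1, 12.2]
grip_width: 0.0003
```

Call:
apply_moves --series '[{"delta_pos": [0,2,0],"twist": [0,0,0],"claw": 0},{"delta_pos": [0,2,0],"twist": [0,0,0],"claw": 0}]'

```text
time: 8.9
tool_pos: [0.5932, -0.1126, 0.2267]
tcp_rot: [0.994, 0.105, 0.001, -0.0]
ft_force: [-3.6, 4.2, 11.0]
grip_width: 0.0
```

Call:
apply_moves --series '[{"delta_pos": [0,2,0],"twist": [0,0,0],"claw": 0},{"delta_pos": [0,1,0],"twist": [0,0,0],"claw": 0}]'

```text
time: 9.1
tool_pos: [0.594, -0.1157, 0.2267]
tcp_rot: [0.994, 0.105, 0.001, -0.0]
ft_force: [-3.3, 3.1, 10.8]
grip_width: -0.0003
```

Call:
apply_moves --series '[{"delta_pos": [0,2,0.2],"twist": [0,0,0],"claw": 0},{"delta_pos": [0,1,0],"twist": [0,0,0],"claw": 0}]'

```text
time: 9.3
tool_pos: [0.5947, -0.1185, 0.2267]
tcp_rot: [0.994, 0.105, 0.001, -0.0]
ft_force: [-2.9, 5.2, 12.2]
grip_width: 0.0007
```

Call:
apply_moves --series '[{"delta_pos": [0,2,0],"twist": [0,0,0],"claw": 0},{"delta_pos": [0,1,0],"twist": [0,0,0],"claw": 0}]'

```text
time: 9.5
tool_pos: [0.5953, -0.1209, 0.2266]
tcp_rot: [0.994, 0.105, 0.001, -0.001]
ft_force: [-2.8, 7.5, 11.6]
grip_width: -0.0003
```

Call:
apply_moves --series '[{"delta_pos": [0,0,-10],"twist": [0,0,0],"claw": 0},{"delta_pos": [0,35,-30],"twist": [0,0,0],"claw": 0},{"delta_pos": [0,35,-30],"twist": [0,0,0],"claw": 0},{"delta_pos": [0,0,-5],"twist": [0,0,0],"claw": 0},{"delta_pos": [0,0,0],"twist": [0,0,0],"claw": 0},{"delta_pos": [0,0,0],"twist": [0,0,0],"claw": 0}]'

```text
time: 10.1
tool_pos: [0.6087, -0.1895, 0.2986]
tcp_rot: [0.994, 0.105, -0.001, -0.001]
ft_force: [-0.8, 0.2, 0.3]
grip_width: -0.0001
```

```bash
python3 - <<'E'
from h import *
i=arm.camera("wrist")
cv2.imwrite("pics/w6r.png",i[:,:,::-1])
cv2.imwrite("pics/w6.png",cv2.resize(i[100:250,200:350,::-1],(600,600),interpolation=cv2.INTER_CUBIC))
print(arm.state()["tool_pos"])
E
```

```text
[ 0.60857335 -0.18915085  0.29810911]
```

View pics/w6.png

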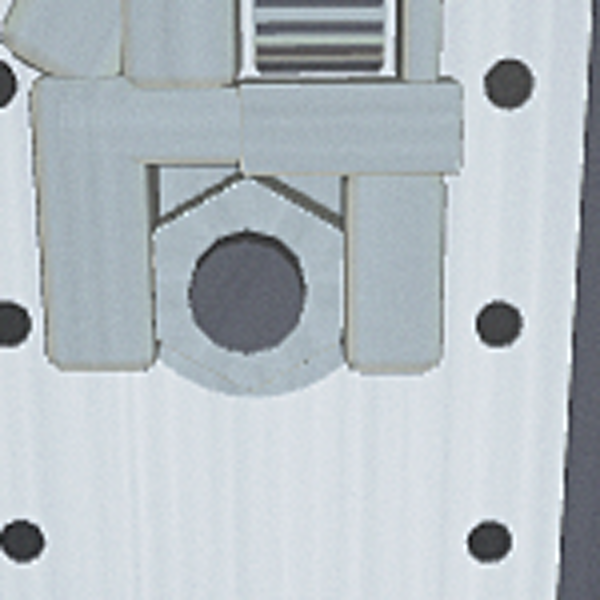

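The gap looks shut, and the drag rose at the end of the stroke (fy 4→7.5). I'll make one short confirming stroke.

Call:
apply_moves --series '[{"delta_pos": [0,-45,0],"twist": [0,0,0],"claw": 0},{"delta_pos": [0,-38,10],"twist": [0,0,0],"claw": 0},{"delta_pos": [0,0,30],"twist": [0,0,0],"claw": 0},{"delta_pos": [0,0,22],"twist": [0,0,0],"claw": 0},{"delta_pos": [0,0,8],"twist": [0,0,0],"claw": 0},{"delta_pos": [0,0,0],"twist": [0,0,0],"claw": 0},{"delta_pos": [0,0,1],"twist": [0,0,0],"claw": 0},{"delta_pos": [0,0,0],"twist": [0,0,0],"claw": 0}]'

```text
time: 10.95
tool_pos: [0.592, -0.109, 0.2287]
tcp_rot: [0.994, 0.105, -0.0, 0.0]
ft_force: [0.8, 0.3, 0.5]
grip_width: -0.0002
```

Call:
apply_moves --series '[{"delta_pos": [0,0,1],"twist": [0,0,0],"claw": 0},{"delta_pos": [0,0,0.8],"twist": [0,0,0],"claw": 0},{"delta_pos": [0,0,0],"twist": [0,0,0],"claw": 0}]'

```text
time: 11.25
tool_pos: [0.592, -0.1092, 0.227]
tcp_rot: [0.994, 0.105, 0.0, 0.0]
ft_force: [-0.3, -0.2, -0.1]
grip_width: 0.0002
```

Call:
apply_moves --series '[{"delta_pos": [0,0,1],"twist": [0,0,0],"claw": 0},{"delta_pos": [0,0,0.6],"twist": [0,0,0],"claw": 0},{"delta_pos": [0,1,0],"twist": [0,0,0],"claw": 0}]'

```text
time: 11.55
tool_pos: [0.5923, -0.1096, 0.2267]
tcp_rot: [0.994, 0.105, -0.0, -0.001]
ft_force: [-4.5, 6.5, 11.8]
grip_width: 0.0
```

Call:
apply_moves --series '[{"delta_pos": [0,1,0],"twist": [0,0,0],"claw": 0},{"delta_pos": [0,1,0],"twist": [0,0,0],"claw": 0}]'

```text
time: 11.75
tool_pos: [0.5926, -0.1109, 0.2267]
tcp_rot: [0.994, 0.105, -0.0, -0.001]
ft_force: [-4.4, 8.2, 12.4]
grip_width: 0.0002
```

Call:
apply_moves --series '[{"delta_pos": [0,1,0],"twist": [0,0,0],"claw": 0},{"delta_pos": [0,1,0],"twist": [0,0,0],"claw": 0}]'

```text
time: 11.95
tool_pos: [0.593, -0.1124, 0.2267]
tcp_rot: [0.994, 0.105, -0.0, -0.002]
ft_force: [-5.1, 9.2, 13.3]
grip_width: -0.0
```

Call:
apply_moves --series '[{"delta_pos": [0,1.5,0],"twist": [0,0,0],"claw": 0},{"delta_pos": [0,1.5,0],"twist": [0,0,0],"claw": 0}]'

```text
time: 12.15
tool_pos: [0.594, -0.1158, 0.2267]
tcp_rot: [0.994, 0.105, 0.0, -0.001]
ft_force: [-1.8, 7.0, 9.9]
grip_width: -0.0002
```

Call:
apply_moves --series '[{"delta_pos": [0,1.5,0],"twist": [0,0,0],"claw": 0},{"delta_pos": [0,1.5,0],"twist": [0,0,0],"claw": 0}]'

```text
time: 12.35
tool_pos: [0.5947, -0.1189, 0.2267]
tcp_rot: [0.994, 0.105, 0.001, -0.001]
ft_force: [-2.0, 5.4, 9.3]
grip_width: 0.0001
```

Call:
apply_moves --series '[{"delta_pos": [0,0,-10],"twist": [0,0,0],"claw": 0},{"delta_pos": [0,35,-30],"twist": [0,0,0],"claw": 0},{"delta_pos": [0,40,-30],"twist": [0,0,0],"claw": 0},{"delta_pos": [0,0,-5],"twist": [0,0,0],"claw": 0},{"delta_pos": [0,0,0],"twist": [0,0,0],"claw": 0},{"delta_pos": [0,0,0],"twist": [0,0,0],"claw": 0}]'

```text
time: 12.95
tool_pos: [0.6093, -0.1925, 0.2994]
tcp_rot: [0.994, 0.105, -0.001, -0.001]
ft_force: [-0.6, 0.5, -1.5]
grip_width: -0.0002
```

```bash
python3 - <<'E'
from h import *
m=arm.camera_model("wrist");i=arm.camera("wrist")
import pickle;pickle.dump(m,open("m7.pkl","wb"))
cv2.imwrite("pics/w7r.png",i[:,:,::-1])
cv2.imwrite("pics/w7.png",cv2.resize(i[100:250,200:350,::-1],(600,600),interpolation=cv2.INTER_CUBIC))
cv2.imwrite("pics/top7.png",arm.camera("top")[:,:,::-1])
print(arm.state()["tool_pos"])
E
```

```text
[ 0.60924846 -0.19195352  0.29867985]
```

View pics/w7.png

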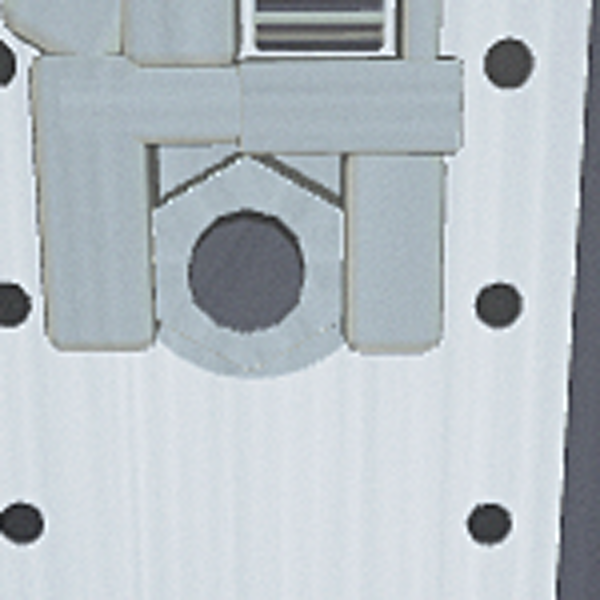

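View pics/w7r.png

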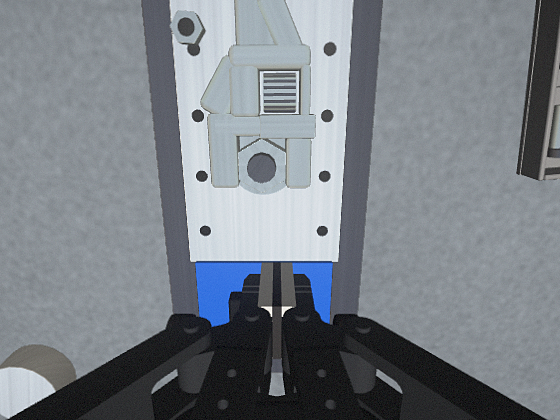

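w7 matches w6 (jaws flush on the nut at x≈155 and 345), and the finger slipped at 9 N drag, so the jaw is snug. Next I'll bring the closed fingers beside the handle, about 180 mm behind the nut on the −x side.

Call:
apply_moves --series '[{"delta_pos": [-9,-43,0],"twist": [0,0,0],"claw": 0},{"delta_pos": [-9,-43,0],"twist": [0,0,0],"claw": 0},{"delta_pos": [-9,-43,0],"twist": [0,0,0],"claw": 0},{"delta_pos": [-9,-43,0],"twist": [0,0,0],"claw": 0},{"delta_pos": [-9,-43,0],"twist": [0,0,0],"claw": 0},{"delta_pos": [0,0,30],"twist": [0,0,0],"claw": 0},{"delta_pos": [0,0,0],"twist": [0,0,0],"claw": 0},{"delta_pos": [0,0,0],"twist": [0,0,0],"claw": 0}]'

```text
time: 13.85
tool_pos: [0.5205, 0.0081, 0.2696]
tcp_rot: [0.994, 0.105, -0.001, -0.0]
ft_force: [0.4, -0.0, 0.6]
grip_width: -0.0002
```

```bash
python3 - <<'E'
from h import *
from scipy.spatial.transform import Rotation as R
s=arm.state();m=arm.camera_model("wrist");i=arm.camera("wrist")
cv2.imwrite("pics/w8.png",i[:,:,::-1])
tip=s["tool_pos"]+R.from_quat(s["tcp_rot"]).apply([0,0,.173]);print(tip,s["time"])
j=cv2.imread("pics/top7.png")[145:235,240:410]
cv2.imwrite("pics/top7z.png",cv2.resize(j,None,fx=4.7,fy=4.7,interpolation=cv2.INTER_CUBIC))
E
```

```text
[0.52008656 0.00815911 0.0966178 ] 13.85
```

View pics/w8.png

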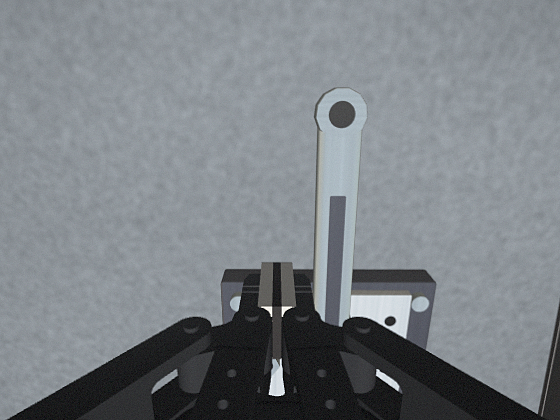

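View pics/top7z.png

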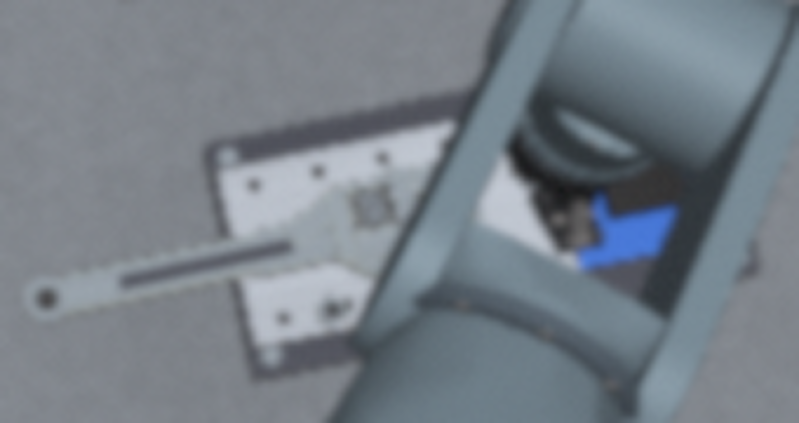

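Call:
apply_moves --series '[{"delta_pos": [0,0,25],"twist": [0,0,0],"claw": 0},{"delta_pos": [0,0,25],"twist": [0,0,0],"claw": 0},{"delta_pos": [0,0,10],"twist": [0,0,0],"claw": 0},{"delta_pos": [0,0,0],"twist": [0,0,0],"claw": 0},{"delta_pos": [0,0,0],"twist": [0,0,0],"claw": 0}]'

```text
time: 14.4
tool_pos: [0.5217, 0.0072, 0.2113]
tcp_rot: [0.995, 0.105, 0.001, 0.0]
ft_force: [0.6, -0.3, 0.5]
grip_width: 0.0002
```

Call:
apply_moves --series '[{"delta_pos": [3,0,0],"twist": [0,0,0],"claw": 0},{"delta_pos": [3,0,0],"twist": [0,0,0],"claw": 0},{"delta_pos": [3,0,0],"twist": [0,0,0],"claw": 0},{"delta_pos": [0,0,0],"twist": [0,0,0],"claw": 0}]'

```text
time: 14.8
tool_pos: [0.5304, 0.0096, 0.2109]
tcp_rot: [0.994, 0.105, 0.0, 0.0]
ft_force: [-0.1, 0.5, -0.7]
grip_width: 0.0003
```

Call:
apply_moves --series '[{"delta_pos": [3,0,0],"twist": [0,0,0],"claw": 0},{"delta_pos": [0,0,0],"twist": [0,0,0],"claw": 0}]'

```text
time: 15.0
tool_pos: [0.5325, 0.0102, 0.2104]
tcp_rot: [0.994, 0.105, -0.001, 0.0]
ft_force: [-4.4, -1.9, 5.4]
grip_width: -0.0002
```

Call:
apply_moves --series '[{"delta_pos": [-1,0,-1],"twist": [0,0,0],"claw": 0},{"delta_pos": [0,0,0],"twist": [0,0,0],"claw": 0}]'

```text
time: 15.2
tool_pos: [0.5319, 0.01, 0.2114]
tcp_rot: [0.994, 0.105, 0.0, -0.0]
ft_force: [-0.4, -0.7, -0.3]
grip_width: 0.0
```

```bash
python3 - <<'E'
from h import *
i=arm.camera("wrist");s=arm.state();print(s["tool_pos"],s["ft_force"])
cv2.imwrite("pics/w9.png",cv2.resize(i[180:360,180:420,::-1],(800,600),interpolation=cv2.INTER_CUBIC))
j=arm.camera("side")[120:270,190:390]
cv2.imwrite("pics/s9.png",cv2.resize(j[:,:,::-1],(800,600),interpolation=cv2.INTER_CUBIC))
E
```

```text
[0.53193059 0.01000952 0.21142447] [0.13451129 0.55425775 0.16009392]
```

View pics/w9.png

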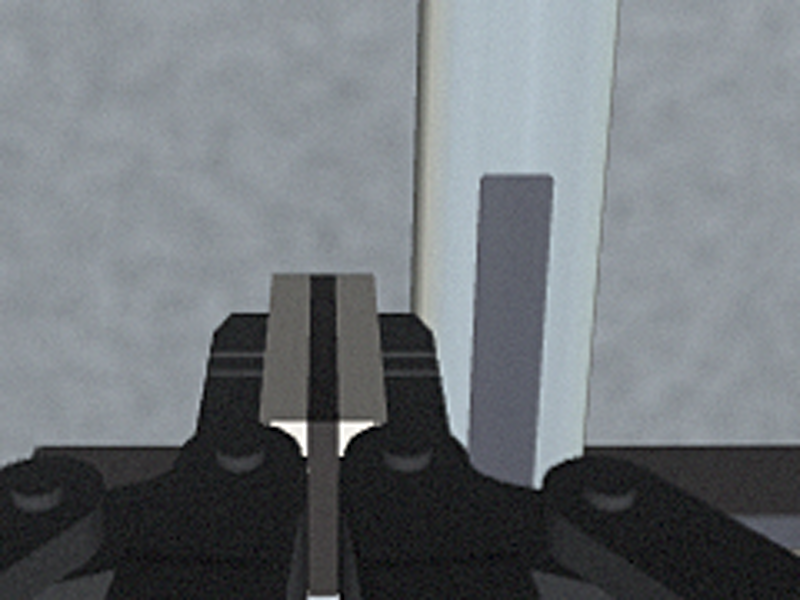

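View pics/s9.png

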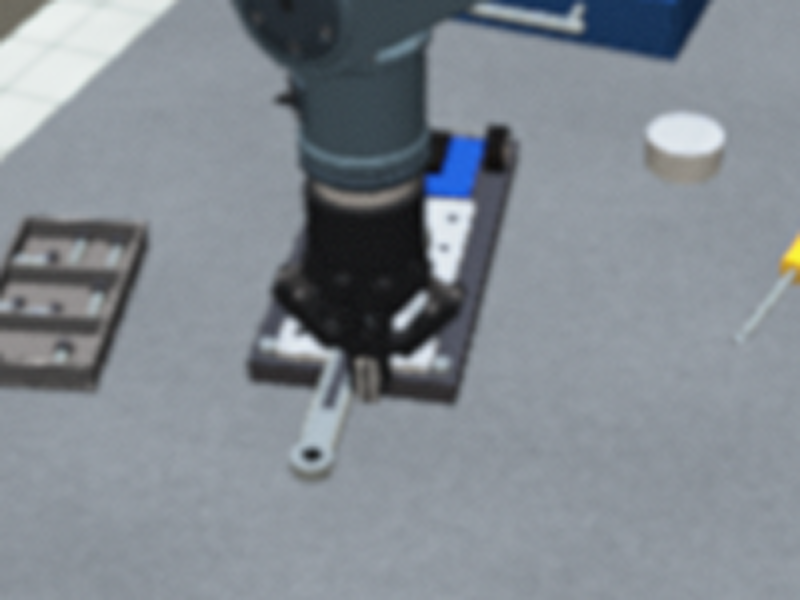

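The z-force suggests the finger backing caught the handle's top edge. I'll back off, go lower (tip at about 29 mm), and push again.

Call:
apply_moves --series '[{"delta_pos": [-8,0,0],"twist": [0,0,0],"claw": 0},{"delta_pos": [0,0,9],"twist": [0,0,0],"claw": 0},{"delta_pos": [0,0,0],"twist": [0,0,0],"claw": 0},{"delta_pos": [3,0,0],"twist": [0,0,0],"claw": 0},{"delta_pos": [3,0,0],"twist": [0,0,0],"claw": 0},{"delta_pos": [0,0,0],"twist": [0,0,0],"claw": 0}]'

```text
time: 15.9
tool_pos: [0.5303, 0.0096, 0.2024]
tcp_rot: [0.994, 0.105, 0.0, 0.0]
ft_force: [0.2, -0.2, -0.3]
grip_width: -0.0002
```

Call:
apply_moves --series '[{"delta_pos": [2,0,0],"twist": [0,0,0],"claw": 0},{"delta_pos": [2,0,0],"twist": [0,0,0],"claw": 0},{"delta_pos": [0,0,0],"twist": [0,0,0],"claw": 0}]'

```text
time: 16.2
tool_pos: [0.5334, 0.0104, 0.2023]
tcp_rot: [0.994, 0.105, -0.001, -0.0]
ft_force: [-5.1, -0.2, 3.5]
grip_width: 0.0003
```

The lift force persists because the closed finger is wedge-shaped. I'll straddle the handle with part-open fingers instead and push with the flat pad, nearer in at R≈150 mm to stay clear of the tray.

Call:
apply_moves --series '[{"delta_pos": [-6,0,0],"twist": [0,0,0],"claw": 0},{"delta_pos": [0,0,-35],"twist": [0,0,0],"claw": 0},{"delta_pos": [8,0,-35],"twist": [0,0,0],"claw": 0.45},{"delta_pos": [20,27,0],"twist": [0,0,0],"claw": 0.45},{"delta_pos": [0,0,0],"twist": [0,0,0],"claw": 0.45},{"delta_pos": [0,0,0],"twist": [0,0,0],"claw": 0.45}]'

```text
time: 16.8
tool_pos: [0.5608, -0.0117, 0.2722]
tcp_rot: [0.995, 0.105, 0.0, -0.0]
ft_force: [-0.7, -0.6, 0.0]
grip_width: 0.0383
```

```bash
python3 - <<'E'
from h import *
from scipy.spatial.transform import Rotation as R
s=arm.state();m=arm.camera_model("wrist");i=arm.camera("wrist")
import pickle;pickle.dump(m,open("m10.pkl","wb"))
cv2.imwrite("pics/w10.png",i[:,:,::-1])
q=R.from_quat(s["tcp_rot"]);print(s["tool_pos"],s["grip_width"],s["time"])
print(proj("wrist",s["tool_pos"]+q.apply([[0,0,.17],[0,0,.2285]]),m))
E
```

```text
[ 0.560819   -0.01170394  0.27223845] 0.03829050415742728 16.8
[[277.82193374 285.31580026]
 [277.49447733 235.36052876]]
```

View pics/w10.png

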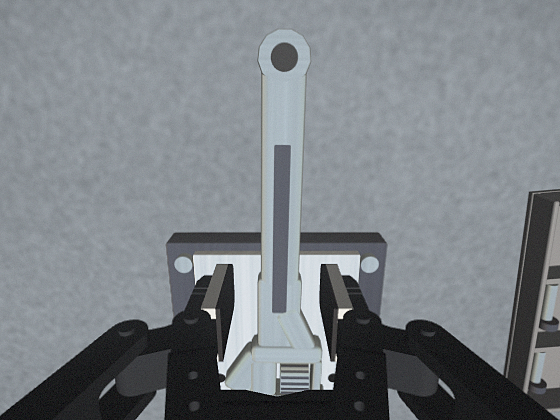

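Call:
apply_moves --series '[{"delta_pos": [1,0,30],"twist": [0,0,0],"claw": 0.45},{"delta_pos": [0,0,25],"twist": [0,0,0],"claw": 0.45},{"delta_pos": [0,0,11],"twist": [0,0,0],"claw": 0.45},{"delta_pos": [0,0,0],"twist": [0,0,0],"claw": 0.45},{"delta_pos": [0,0,0],"twist": [0,0,0],"claw": 0.45}]'

```text
time: 17.35
tool_pos: [0.5619, -0.011, 0.2067]
tcp_rot: [0.994, 0.105, -0.0, -0.0]
ft_force: [0.5, -0.0, -0.7]
grip_width: 0.0384
```

Call:
apply_moves --series '[{"delta_pos": [3,0,0],"twist": [0,0,0],"claw": 0.45},{"delta_pos": [3,0,0],"twist": [0,0,0],"claw": 0.45},{"delta_pos": [0,0,0],"twist": [0,0,0],"claw": 0.45}]'

```text
time: 17.65
tool_pos: [0.5686, -0.01, 0.2074]
tcp_rot: [0.994, 0.105, 0.001, 0.0]
ft_force: [-0.1, -0.2, -0.1]
grip_width: 0.0384
```

Call:
apply_moves --series '[{"delta_pos": [2,0,0],"twist": [0,0,0],"claw": 0.45},{"delta_pos": [5.2,0.3,0],"twist": [0,0,2],"claw": 0.45},{"delta_pos": [5.2,0.3,0],"twist": [0,0,2],"claw": 0.45}]'

```text
time: 17.95
tool_pos: [0.5791, -0.0083, 0.2062]
tcp_rot: [0.998, 0.07, -0.002, 0.0]
ft_force: [-6.6, -2.0, 4.8]
grip_width: 0.0385
```

Call:
apply_moves --series '[{"delta_pos": [5.2,0.3,0],"twist": [0,0,2],"claw": 0.45},{"delta_pos": [5.2,0.3,0],"twist": [0,0,2],"claw": 0.45}]'

```text
time: 18.15
tool_pos: [0.5896, -0.0077, 0.2062]
tcp_rot: [0.999, 0.035, -0.002, 0.0]
ft_force: [-6.9, -3.0, 5.0]
grip_width: 0.0385
```

Call:
apply_moves --series '[{"delta_pos": [5.2,0.3,-0.7],"twist": [0,0,2],"claw": 0.45},{"delta_pos": [5.2,0.3,-0.3],"twist": [0,0,2],"claw": 0.45}]'

```text
time: 18.35
tool_pos: [0.6001, -0.0076, 0.2066]
tcp_rot: [1.0, -0.0, -0.002, 0.0]
ft_force: [-3.2, -1.5, -2.0]
grip_width: 0.0384
```

```bash
python3 - <<'E'
from h import *
m=arm.camera_model("wrist");i=arm.camera("wrist")
cv2.imwrite("pics/w11.png",i[:,:,::-1])
j=arm.camera("side")[120:270,190:390]
cv2.imwrite("pics/s11.png",cv2.resize(j[:,:,::-1],(800,600),interpolation=cv2.INTER_CUBIC))
print(arm.state()["ft_force"],arm.state()["ft_torque"])
E
```

```text
[-1.58025266 -0.92223034 -0.41936622] [-0.09397389  0.21033625 -0.02106083]
```

View pics/w11.png

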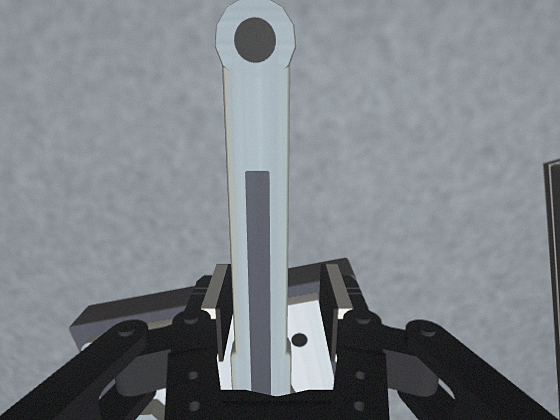

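View pics/s11.png

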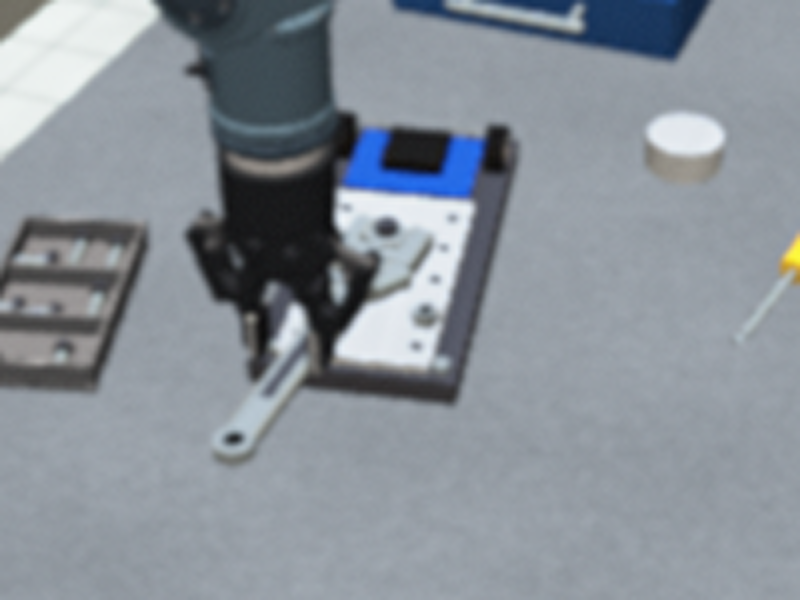

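The handle is turning with the push (about 12° so far) and lies flat. I'll continue.

Call:
apply_moves --series '[{"delta_pos": [5.2,0.3,0],"twist": [0,0,2],"claw": 0.45},{"delta_pos": [5.2,0.3,0],"twist": [0,0,2],"claw": 0.45},{"delta_pos": [5.2,0.3,0],"twist": [0,0,2],"claw": 0.45},{"delta_pos": [5.2,0.3,0],"twist": [0,0,2],"claw": 0.45}]'

```text
time: 18.85
tool_pos: [0.6207, -0.0099, 0.2068]
tcp_rot: [0.998, -0.069, -0.002, 0.0]
ft_force: [-4.5, -2.0, 1.2]
grip_width: 0.0385
```

Call:
apply_moves --series '[{"delta_pos": [5.2,0.3,0],"twist": [0,0,2],"claw": 0.45},{"delta_pos": [5.2,0.3,0],"twist": [0,0,2],"claw": 0.45},{"delta_pos": [5.2,0.3,0],"twist": [0,0,2],"claw": 0.45},{"delta_pos": [5.2,0.3,0],"twist": [0,0,2],"claw": 0.45}]'

```text
time: 19.25
tool_pos: [0.6408, -0.0151, 0.2068]
tcp_rot: [0.99, -0.139, -0.002, 0.0]
ft_force: [-4.1, -2.0, 0.2]
grip_width: 0.0382
```

Call:
apply_moves --series '[{"delta_pos": [5.2,0.3,0],"twist": [0,0,2],"claw": 0.45},{"delta_pos": [5.2,0.3,0],"twist": [0,0,2],"claw": 0.45},{"delta_pos": [5.2,0.3,0],"twist": [0,0,2],"claw": 0.45},{"delta_pos": [5.2,0.3,0],"twist": [0,0,2],"claw": 0.45}]'

```text
time: 19.65
tool_pos: [0.6601, -0.0229, 0.2068]
tcp_rot: [0.978, -0.207, -0.002, 0.0]
ft_force: [-4.2, -1.5, 1.0]
grip_width: 0.0384
```

```bash
python3 - <<'E'
from h import *
from scipy.spatial.transform import Rotation as R
s=arm.state()
m=arm.camera_model("wrist");i=arm.camera("wrist")
cv2.imwrite("pics/w12.png",i[:,:,::-1])
t=arm.camera("top");cv2.imwrite("pics/top12.png",t[:,:,::-1])
cv2.imwrite("pics/top12z.png",cv2.resize(t[90:240,230:420,::-1],(760,600),interpolation=cv2.INTER_CUBIC))
import pickle;pickle.dump(m,open("m12.pkl","wb"))
print(s["tool_pos"],s["ft_force"],R.from_quat(s["tcp_rot"]).as_matrix().round(3))
E
```

```text
[ 0.66008784 -0.02288182  0.20675169] [-4.16251791 -1.54891305  0.9864736 ] [[ 0.914 -0.406 -0.004]
 [-0.406 -0.914 -0.   ]
 [-0.003  0.001 -1.   ]]
```

View pics/w12.png

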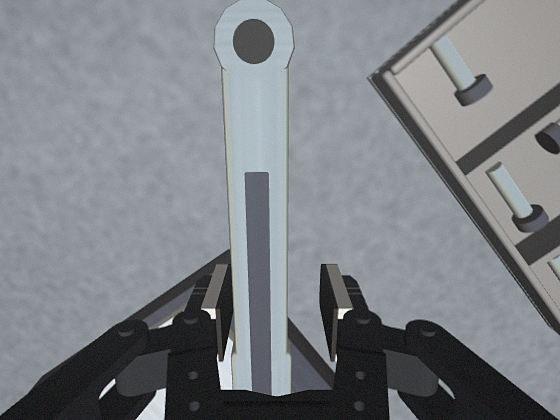

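View pics/top12z.png

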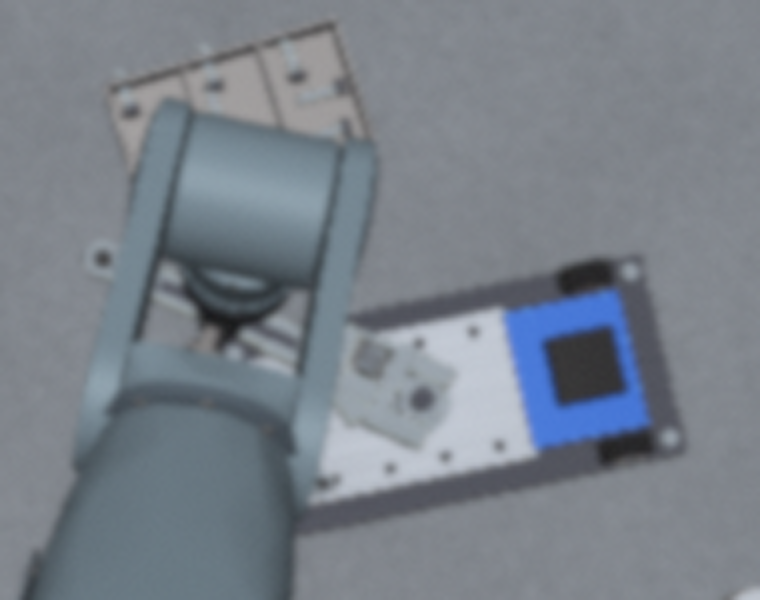

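```bash
python3 - <<'E'
from h import *
import pickle;m=pickle.load(open("m12.pkl","rb"))
n=onplane("top",[(230+422/4,90+398/4)],.056)[0];h=onplane("top",[(230+102/4,90+258/4)],.045)[0]
d=n-h;a=np.degrees(np.arctan2(d[1],d[0]));print(n,h,a,np.linalg.norm(d[:2]))
e=onplane("wrist",[(254,41)],.045,m)[0];print(e)
for nn in([.5914,-.160,0],[.591,-.1556,0]):
    d=np.array(nn)-e;print(np.degrees(np.arctan2(d[1],d[0])))
c=onplane("wrist",[(225,100),(290,100),(232,250),(288,250)],.045,m);p=(c[0]+c[1])/2;q=(c[2]+c[3])/2
d=q-p;print("axis",np.degrees(np.arctan2(d[1],d[0])))
E
```

```text
[ 0.59134043 -0.16058347  0.056     ] [0.69325479 0.06528164 0.045     ] -114.28574413473153 0.24779343726384084
[0.69125488 0.06911256 0.045     ]
-113.54917559485938
-114.04390644109023
axis -113.93592065305717
```

About 36.3° so far (three estimates agree within 0.7°). 8.8° more is needed.

Call:
apply_moves --series '[{"delta_pos": [5.7,0.3,0],"twist": [0,0,2.2],"claw": 0.45},{"delta_pos": [5.7,0.3,0],"twist": [0,0,2.2],"claw": 0.45},{"delta_pos": [5.7,0.3,0],"twist": [0,0,2.2],"claw": 0.45},{"delta_pos": [5.7,0.3,0],"twist": [0,0,2.2],"claw": 0.45},{"delta_pos": [0,0,0],"twist": [0,0,0],"claw": 0.45}]'

```text
time: 20.25
tool_pos: [0.6805, -0.0343, 0.207]
tcp_rot: [0.96, -0.281, -0.0, -0.0]
ft_force: [-0.6, 0.4, -0.8]
grip_width: 0.0381
```

Call:
apply_moves --series '[{"delta_pos": [-4,0,0],"twist": [0,0,0],"claw": 0.45},{"delta_pos": [-3,0,0],"twist": [0,0,0],"claw": 0.45},{"delta_pos": [0,0,0],"twist": [0,0,0],"claw": 0.45}]'

```text
time: 20.55
tool_pos: [0.6745, -0.0299, 0.2076]
tcp_rot: [0.96, -0.281, 0.0, -0.0]
ft_force: [0.3, 0.1, -0.6]
grip_width: 0.0386
```

Call:
apply_moves --series '[{"delta_pos": [0,0,-10],"twist": [0,0,0],"claw": 0.45},{"delta_pos": [0,0,-25],"twist": [0,0,0],"claw": 0.45},{"delta_pos": [0,0,-40],"twist": [0,0,0],"claw": 0.45},{"delta_pos": [0,40,-20],"twist": [0,0,0],"claw": 0.45},{"delta_pos": [0,40,-20],"twist": [0,0,0],"claw": 0.45},{"delta_pos": [0,40,0],"twist": [0,0,0],"claw": 0.45},{"delta_pos": [0,20,0],"twist": [0,0,0],"claw": 0.45},{"delta_pos": [0,0,0],"twist": [0,0,0],"claw": 0.45}]'

```text
time: 21.35
tool_pos: [0.5981, -0.1506, 0.3238]
tcp_rot: [0.959, -0.283, 0.001, 0.0]
ft_force: [0.6, -0.4, 0.2]
grip_width: 0.0387
```

```bash
python3 - <<'E'
from h import *
m=arm.camera_model("wrist");i=arm.camera("wrist")
cv2.imwrite("pics/w13.png",cv2.resize(i[:,:,::-1],(800,600),interpolation=cv2.INTER_CUBIC))
cv2.imwrite("pics/w13r.png",i[:,:,::-1])
t=arm.camera("top");cv2.imwrite("pics/top13.png",t[:,:,::-1])
cv2.imwrite("pics/top13z.png",cv2.resize(t[90:240,230:420,::-1],(760,600),interpolation=cv2.INTER_CUBIC))
cv2.imwrite("pics/s13.png",arm.camera("side")[:,:,::-1])
import pickle;pickle.dump(m,open("m13.pkl","wb"))
print(arm.state()["tool_pos"],arm.state()["time"])
E
```

```text
[ 0.59942911 -0.14782984  0.32294399] 21.5
```

View pics/w13.png

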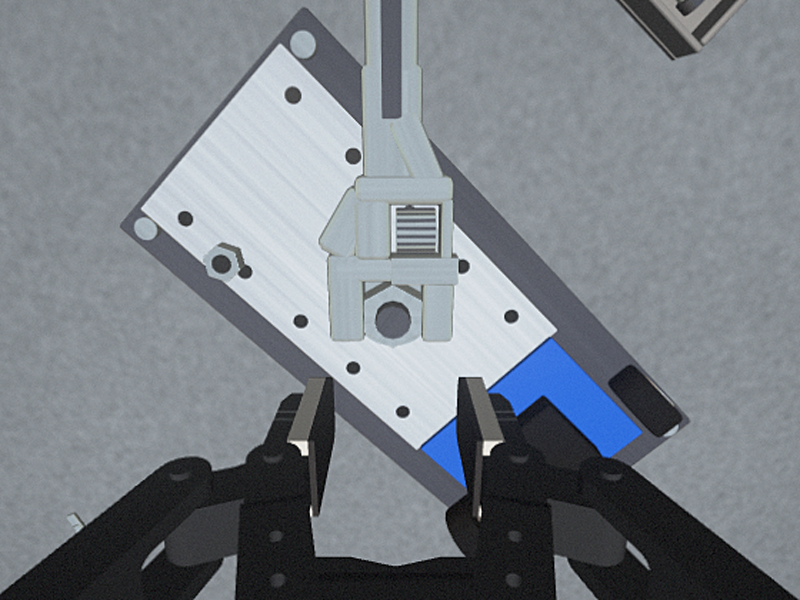

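View pics/top13z.png

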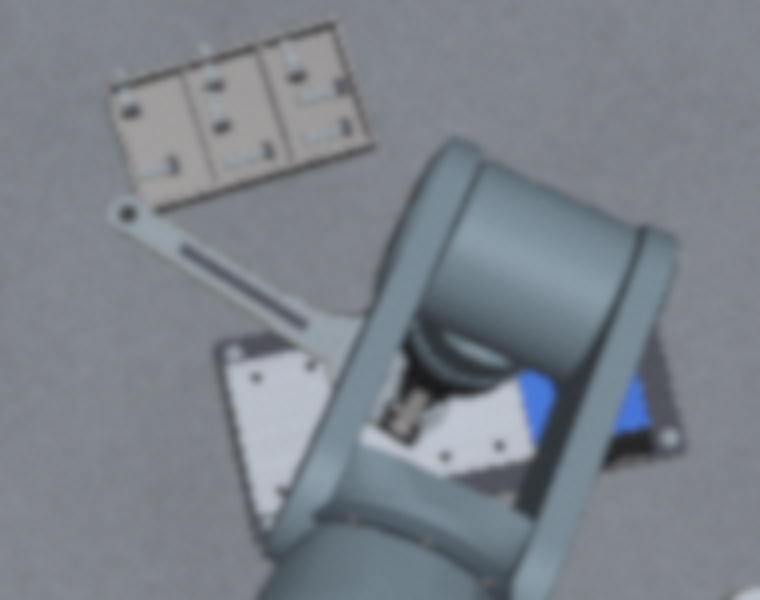

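View pics/s13.png

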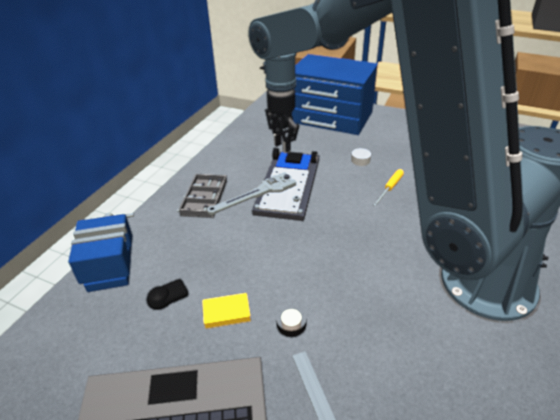

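```bash
python3 - <<'E'
from h import *
import pickle;m=pickle.load(open("m13.pkl","rb"))
n=np.array([.5914,-.1603,0])
for uv in((240+45/4.7,145+296/4.7),(240+46/4.7,145+298/4.7),(230+127/4,90+213/4)):
    d=n-onplane("top",[uv],.045)[0];print(np.degrees(np.arctan2(d[1],d[0])))
k=.7
c=onplane("wrist",[(367*k,20*k),(416*k,20*k)],.045,m).mean(0);s=onplane("wrist",[(393*k,320*k)],.056,m)[0];d=s-c
print("wrist axis",np.degrees(np.arctan2(d[1],d[0])))
i=cv2.imread("pics/w13r.png")[165:265,220:330];cv2.imwrite("pics/w13z.png",cv2.resize(i,(660,600),interpolation=cv2.INTER_CUBIC))
E
```

```text
-77.98355378990033
-77.68080640495349
-122.93504094006896
wrist axis -122.74905668030932
```

View pics/w13z.png

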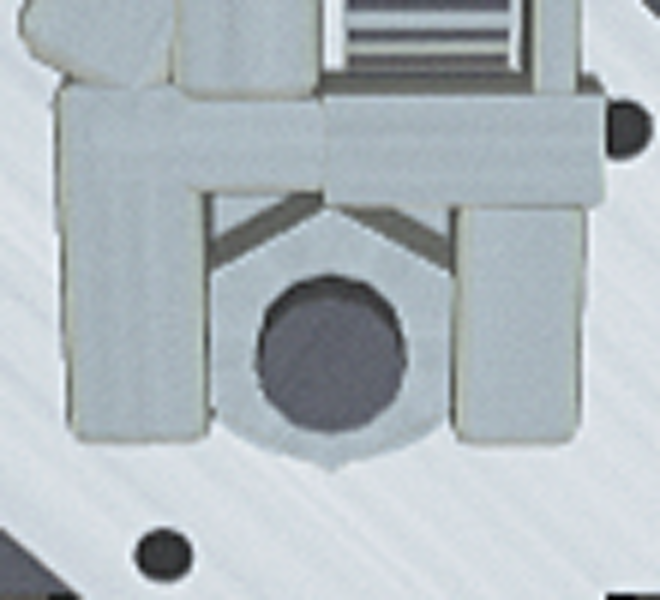

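The wrench has turned about 45°, the jaw is still flush on the nut, and the wrench is flat. I'll settle the arm and hand in.

Call:
apply_moves --series '[{"delta_pos": [0,0,-20],"twist": [0,0,0],"claw": 0.45},{"delta_pos": [0,0,0],"twist": [0,0,0],"claw": 0.45},{"delta_pos": [0,0,0],"twist": [0,0,0],"claw": 0.45}]'

```text
time: 21.8
tool_pos: [0.5997, -0.1473, 0.3426]
tcp_rot: [0.96, -0.281, 0.001, 0.0]
ft_force: [0.0, 0.0, -0.5]
grip_width: 0.0385
```

```bash
python3 - <<'E'
from bench import arm
print(arm.finish_job())
E
```

```text
the job is handed in; nothing more can be done
None
```

The jaw is snug on the nut, the nut is tightened about 45°, and the job was handed in at 21.8 s with the robot clear.

- **Closing the jaw:** I rolled the worm in three fingertip strokes at about 10–13 N. On the last stroke the drag rose from about 5 N to 10 N and the fingertip then slipped. Pictures before and after that stroke look the same, which I took as fully closed.
- **Tightening:** I swung the handle clockwise with a finger pad. The handle went from about −77.8° to −122.9° in the top view and −122.7° in the wrist view, so about 45°. I judged the nut's turn from the handle angle and the flush fit, not from the nut itself.
- **Final state:** The last pictures show the jaw flush on both flats and the wrench flat, with the bystanders looking where they were. I compared them by eye, not by measurement. The handle end rests above the corner of the bolt tray, with about 8 mm nominal clearance.
- **What went wrong:** My first push with closed fingers pressed down on the handle edge with about 5 N, and so did the next try lower down. I switched to straddling the handle; a similar vertical force showed at first and dropped to about 1 N or less once I raised the tool 1 mm.
- **Camera disagreement:** The top and wrist views placed the nut about 4 mm apart. I allowed for this by going on contact forces and close-up views.

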